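# Close the solvent bottle with its push-and-turn safety cap

### The job

The solvent bottle in the bench holder has been left open: pick up its black two-piece safety cap, set it on the neck, and press it down while turning it clockwise until it comes up against its stop and the liner is clamped tight on the mouth, then let go. Press and turn gently, never forcing the cap or the bottle, and leave the solder spool and the small roll of tape where they are.

Things in the scene. Friction and masses are not known exactly. Their poses are not given: they have to be found in the camera images.
- cap: black two-piece safety screw cap, round, 52 mm across with fine upright ribs, 30 mm high, about 70 g, standing mouth down. Origin: centre of its open underside; z up to its closed top. Grip it across the ribs, 10 to 25 mm above the underside. The grey inner cap, with three lugs and a liner, spins freely inside the shell: its angle cannot be read. Unpressed, the shell turns idly
- cap_top (a point): centre of the cap's closed top, 30 mm above its underside. A spring holds the shell 4 mm above the inner cap: pressing it takes 4 N to start, 10 N at the end of its travel. From 1.5 mm (6 N) the shell's 3 dogs meet the inner cap's 6: they may stand tooth on tooth, drop in as it is turned, and after 1.05 rad at most drive the inner cap while 8 N or more is kept on. Press with 9 to 15 N
- bottle: square solvent bottle of brown plastic, 66 x 66 mm, held in a 98 x 98 mm grey steel holder fixed to the worktop, blank paper label on its front (-x) side. Origin: on the worktop under the neck's axis, z up. Bottle and holder do not move or turn
- mouth (a point): centre of the bottle's open mouth, on the neck's axis, 128 mm above the worktop, z up. Neck 34 mm across, coned at the top: a cap up to 2 mm off centres itself. Set on and let go, the cap rests on the thread with its underside 9 to 16 mm below the mouth, according to its lugs' angle. Fully home it is 17 mm below (21 mm while pressed)
- neck_foot (a point): centre of the round bead (43 mm across) at the neck's foot, 30 mm below the mouth. Three-start thread, 40 mm across: it closes clockwise seen from above and sinks 18 mm a turn. From setting on, 0.5 to 4 rad of turning, play included, to a solid stop. Running takes up to 0.13 N m; at the stop it climbs steeply, some 0.1 N m per 0.03 rad: 0.2 to 0.3 N m is tight
- rim: the bottle's rim, on which the liner inside the cap presses. Origin on the axis, 3 mm below the mouth; 30 mm across on top. With the cap at its stop and let go, the thread holds the liner on it with about 8 N; 0.15 rad short of the stop with only about 5 N
- thread_stop: three small stop blocks at the lower ends of the thread, 18 mm out from the neck's axis; origin at the centre of the mouth. They take the twist when the cap is home: beyond about 0.45 N m they are damaged
- solder_spool: bystander: blue spool of solder standing on its flange, 56 mm across, 39 mm high, loose; origin at the centre of its underside
- tape_1: bystander: small roll of dark tape lying flat, 55 mm across, 19 mm high, loose; origin at the centre of its underside
There are look-alikes about, which are no part of the job. Several things have the shape of the cap; the one meant has the colours described above.

How it is judged (in metres and radians):
On the way:
1. the cap is set upright on the neck (horizontal distance between cap and mouth below 0.004 m and angle between cap's own z axis and vertical below 0.1 rad and z of cap in the frame of mouth below -0.006 m), for 0.2 s.
At the end, for the whole second after the job is handed in: the cap sits upright (within 3 degrees) and centred (within 3 mm) on the neck, its underside at least 16 mm below the mouth, at rest and let go, and its liner presses on the rim with more than 6 N by the thread alone (contact force between cap and rim above 6 N and horizontal distance between cap and mouth below 0.003 m and angle between cap's own z axis and vertical below 0.05 rad and z of cap in the frame of mouth below -0.016 m and linear speed of cap below 0.01 m/s); the robot touches nothing.
It fails at once if the cap is overtightened: its lugs bear on the thread's stops with more than 25 N (about 0.45 N m of twist) (contact force between cap and thread_stop above 25 N).
It fails at once if the cap is forced: the contact forces of neck, thread and liner add up to more than 70 N (contact force between cap and bottle above 70 N).
It fails at once if the solder spool is pushed away by more than 20 mm (distance of solder_spool from where it was at the start of the episode above 0.02 m).
It fails at once if the roll of tape is pushed away by more than 20 mm (distance of tape_1 from where it was at the start of the episode above 0.02 m).
It also fails if it takes over 67 s, if anything falls off the work surface, if the arm or the gripper's body presses on something with over 40 N, if the wrist force passes 120 N, or if a joint passes its speed limit or range.

### The arm

A 6-joint arm with a two-finger parallel gripper is mounted at the origin on a cart in front of the work surface, level with it; the furniture and walls round the work are solid. World frame = base frame: x ahead of the robot, y to its left, z up, the work surface at z = 0. Lengths are in mm, angles in rad, forces in N, time in s.
With the tool pointing down it reaches from about 425 to 950 mm from the base axis. Payload 14.7 kg.
Tool frame: the origin (TCP) lies midway between the tips of the shut fingers; the grasp point (between the pads) lies 19 mm behind it; z points along the fingers, y is the line along which they close (so a half turn about z gives the same grasp; the last joint's range is limited). The gripper opens to 85 mm and grips with 20 to 120 N. Pads are 22 mm wide; open, the fingers measure 114 mm over their backs; the gripper's body (76 mm by 85 mm) begins 54 mm behind the grasp point. The pads swing forward as they close: fully open they stand 13 mm farther back than shut.
Start: joints at [1.128, 0.48, 1.596, -0, 1.065, -0.047], TCP at [250.581, 599.751, 231.297] pointing down, gripper open.
Joint ranges: [-2.75, 2.75], [-0.82, 2.05], [0.23, 2.67], [-1.56, 4.7], [0.09, 2.69], [-2.92, 2.92]. Speed limits (rad/s): [1.89, 1.89, 2.39, 3.01, 3.01, 3.01].

### API

Orientations are given as a rotation vector (axis times angle).
In Python, from rig import sense, imaging, finish_job gives the robot as it stands.
- The arm moves only by the shell command python3 -m crank 'ROWS' [OPENING] [FORCE]. ROWS is a JSON object of lists of equal length, an entry for each row: "dp": the shift along the tool's x, y, z in mm, a list of three; "twist": the turn, a rotation vector about the tool's x, y, z in rad, a list of three. A call has exactly 5 rows; each row shifts and turns the commanded pose from where the row before left it, along the tool's axes as they then stand; what a row does not reach is not made up. A row lasts 1/12 s, in which the tool goes at most 41.7 mm and 7.16 degrees, less where a joint would pass 70% of its speed; a pose out of reach is approached as far as the arm can. A call with a gripper value outside its range is refused whole. OPENING is the opening, from 0 (shut) to 1 (fully open), set as the call begins (- or left out, the last holds). The fingers move at their own pace and stop on an object; FORCE is the grip in N (left out, the last holds). Time passes only in rows, so rows that do not move let the fingers close, or fill a call up. It gives the time, the measured TCP pose, the force, the opening and the grip force at its end, in the units of the state.
- sense(): the state, without advancing time (a new reading comes with each control period).
- imaging.read_camera(name): name is "scene" or "top"; returns a dict with "frame" (400x640x3 uint8, red, green, blue), "fx", "fy", "cx", "cy" (pixels), "eye" and "attitude" of the camera in the world. Camera axes: x right, y down, z forward; pixel columns grow to the right and rows downward; lengths in mm; the calibration is good to about 2 mm. A picture is of the moment at which its call begins. There is no depth.
- finish_job(): hands the job in; it is judged then, once.
The state is a dict: "t": time; "joints": joint angles; "joint_vel": joint speeds; "tau": joint torques, N m; "tcp_pos": TCP position; "ee_rot": TCP orientation; "force": force on the tool from outside, world axes, zero at the start; "ft_torque": the same for the moment, N m; "grip_width": opening from 0.0 (shut) to 1.0 (fully open); "grasp_force": force on a finger pad.
Only numpy, scipy, OpenCV 4.12 (cv2) and the standard library are available. Lean on these libraries where they do the work, as an engineer would, in place of code of your own. Each camera call takes 0.05 s, during which the arm holds its last target. There are 200 camera calls.

## Working session

There is one attempt and no reset: what is moved stays moved. The work goes in short steps, Python scripts to look and compute and a shell command to move; the robot and the scene stay as the last step left them, time stands still between calls to the robot, and variables do not carry over. Pictures are saved under pics/ and viewed, at most 10 in all, crops included, and the job is handed in when it is done.

```bash
ls; mkdir -p pics
cat > h.py <<'E'
import numpy as np, cv2
from scipy.spatial.transform import Rotation as R
from rig import sense, imaging, finish_job
def cam(n):
    c=imaging.read_camera(n); a=np.array(c["attitude"],float)
    c["R"]=a if a.shape==(3,3) else (R.from_rotvec(a).as_matrix() if a.size==3 else R.from_quat(a).as_matrix())
    return c
def ray(c,u,v,z):
    d=c["R"]@np.array([(u-c["cx"])/c["fx"],(v-c["cy"])/c["fy"],1]); e=np.array(c["eye"])
    return e+d*(z-e[2])/d[2]
def proj(c,p):
    q=c["R"].T@(np.array(p,float)-c["eye"]); return q[:2]/q[2]*[c["fx"],c["fy"]]+[c["cx"],c["cy"]]
E
python3 - <<'E'
from h import *
for n in("scene","top"):
    c=cam(n); print(n,c["fx"],c["cx"],c["cy"],c["eye"],c["attitude"]); cv2.imwrite(f"pics/{n}0.png",c["frame"][...,::-1])
print(sense())
E
```

```text
pics
scene 430.1693805313131 313.9133754837123 191.90575714602 [620.19778832 662.39553213 725.61013057] [-0.22444163 -2.85019737  1.12931512]
top 471.3721484255843 315.67396208723335 201.46453693071294 [ 467.61006815   81.04232114 1006.00222779] [-2.15950642  2.21641394 -0.08547936]
{'t': 0.1, 'joints': array([ 1.12838451e+00,  4.80784082e-01,  1.59682559e+00, -1.67479554e-05,
        1.06510848e+00, -4.65772997e-02]), 'joint_vel': array([ 0.00070126, -0.00063703, -0.00093659,  0.00039672, -0.00143444,
       -0.00154837]), 'tau': array([ 1.92274965e-03, -9.52268744e+01, -4.31051588e+01, -1.37432489e-04,
        5.19213936e-03, -4.92662764e-05]), 'tcp_pos': array([250.43363333, 599.4036361 , 230.72137728]), 'ee_rot': array([-6.17660683e-01, -3.08001206e+00,  1.72077154e-03]), 'force': array([-0.47713101,  0.60683497, -0.4522675 ]), 'ft_torque': array([-0.02851501,  0.01263889, -0.04313292]), 'grasp_force': 0.0, 'grip_width': 0.9999115959971774}
```

View pics/scene0.png

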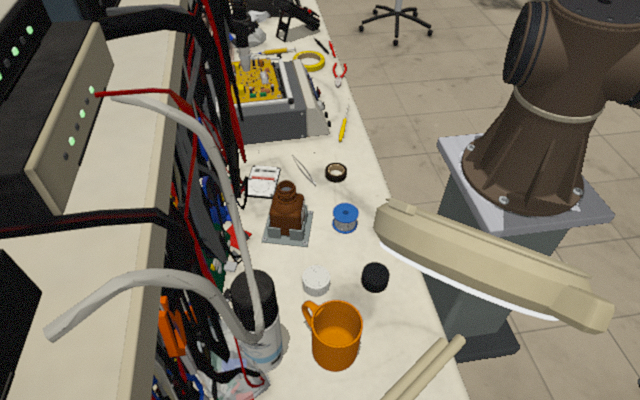

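View pics/top0.png

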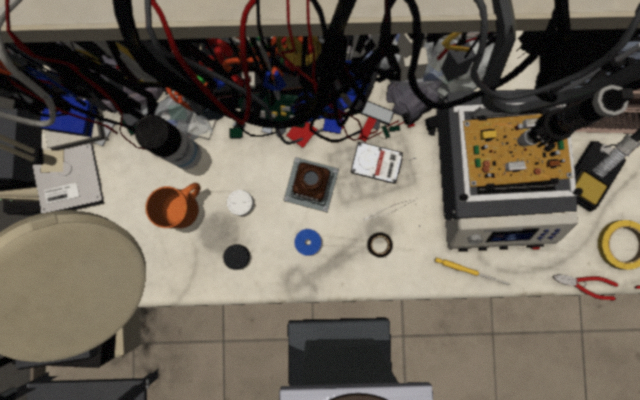

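The scene view shows the brown bottle at (287,205) in its holder, blue spool at (345,218), tape at (336,172), black cap at (375,277), white look-alike at (316,280), orange mug at (336,335) and a lamp in the right foreground. The top view shows the cap at (237,257), white one at (239,203), bottle at (311,182), spool at (308,242), tape at (379,244), and the lamp at (65,285).

Run:
```python
from h import *
c=cam("top"); s=cam("scene"); 
def blob(c,box,z,f,name):
    x0,y0,x1,y1=box; im=c["frame"][y0:y1,x0:x1].astype(int); m=f(im).astype(np.uint8)
    n,l,st,ce=cv2.connectedComponentsWithStats(m); i=1+np.argmax(st[1:,4])
    u,v=st[i,0]+st[i,2]/2-.5+x0,st[i,1]+st[i,3]/2-.5+y0   # bbox centre
    print(name,st[i],"px",ce[i]+[x0,y0],"->",ray(c,ce[i][0]+x0,ce[i][1]+y0,z).round(1),"bbox",ray(c,u,v,z).round(1))
dark=lambda im: im.max(2)<75
blob(c,(215,235,260,280),22,dark,"cap top")
blob(s,(355,255,395,300),15,dark,"cap scene")
blob(c,(290,225,330,260),30,lambda i:i[...,2]>i[...,0]+50,"spool")
blob(c,(360,225,400,262),15,dark,"tape")
blob(c,(220,185,258,220),22,lambda i:(i.min(2)>215),"white")
# bottle: hole in mouth both views
for n,p in(("top",(311,180)),): print("mouth?",ray(c,*p,128).round(1))
print("scene mouth",ray(s,287,185,128).round(1)); print("tcp px",proj(c,sense()["tcp_pos"]),proj(s,sense()["tcp_pos"]))
A=cv2.resize(c["frame"][145:280,210:345],None,fx=4,fy=4,interpolation=3)[:540,:400+140]
B=cv2.resize(s["frame"][170:305,265:330],None,fx=4,fy=4,interpolation=3)
cv2.imwrite("pics/crop1.png",np.hstack([A,B])[...,::-1])
```

```text
cap top [  9  10  26  24 513] px [236.4834308  256.59649123] -> [427.7 240.8  22. ] bbox [427.9 240.8  22. ]
cap scene [  7   8  27  30 656] px [374.77743902 277.22865854] -> [427.5 242.2  15. ] bbox [427.2 242.9  15. ]
spool [  5   4  26  26 500] px [307.446 241.77 ] -> [454.5  92.9  30. ] bbox [455.1  92.7  30. ]
tape [  8   8  24  24 193] px [379.20207254 244.22279793] -> [445.3 -57.2  15. ] bbox [444.7 -57.8  15. ]Traceback (most recent call last):
  File "<stdin>", line 13, in <module>
  File "<stdin>", line 5, in blob
    return _wrapfunc(a, 'argmax', axis=axis, out=out, **kwds)
    return bound(*args, **kwds)
ValueError: attempt to get argmax of an empty sequence
```

Run:
```python
from h import *
c=cam("top"); s=cam("scene")
print("white",ray(c,239,203,22).round(1)); 
print("tcp px",proj(c,sense()["tcp_pos"]),proj(s,sense()["tcp_pos"]),"T",R.from_rotvec(sense()["ee_rot"]).as_matrix().round(3).tolist())
A=cv2.resize(c["frame"][150:275,215:340],None,fx=4,fy=4,interpolation=3)
B=cv2.resize(s["frame"][170:295,262:332],None,fx=4,fy=4,interpolation=3)
cv2.imwrite("pics/crop1.png",np.hstack([A,B])[...,::-1])
```

```text
white [538.9 234.   22. ]
tcp px [ -7.78509062 379.88089964] [652.26123875 436.21579054] T [[-0.923, 0.386, -0.0], [0.386, 0.923, -0.0], [0.0, -0.0, -1.0]]
```

View pics/crop1.png

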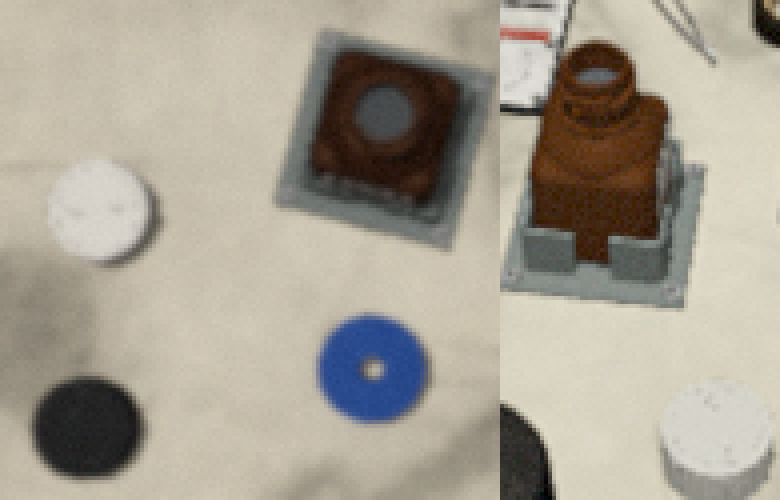

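Look-alikes: the black ribbed cap at top (237,257) / scene (375,277), and the white cap at top (239,203) / scene (316,280). The black one fits the description, and the crop confirms it: black at lower left, white at (100,210), and the bottle mouth's grey opening at crop (384,114), i.e. top pixel (311,178.5).

Run:
```python
from h import *
c=cam("top"); s=cam("scene")
for k,b in((c,(298,165,325,192)),(s,(275,178,300,200))):
    x0,y0,x1,y1=b; im=k["frame"][y0:y1,x0:x1].astype(int)
    m=((im[...,0]-im[...,2]<25)&(im.max(2)>70)&(im.max(2)<190)).astype(np.uint8)
    n,l,st,ce=cv2.connectedComponentsWithStats(m); 
    for i in range(1,n):
        if st[i,4]>15: print(st[i]+[x0,y0,0,0,0],[ray(k,*(ce[i]+[x0,y0]),z).round(1)[:2] for z in(112,128)])
# bottle sides: holder base corners (top view, z~2)
P=[ray(c,215+u/4,150+v/4,3)[:2] for u,v in((325,30),(493,75),(448,250),(275,203))]
print(np.round(P,1),np.mean(P,0),[np.degrees(np.arctan2(*(P[(i+1)%4]-P[i])[::-1])).round(1) for i in range(4)])
```

```text
[316 165   9   3  16] [array([600.1,  62.2]), array([597.7,  62.5])]
[304 173  14  12 102] [array([575.8,  81.9]), array([573.8,  81.9])]
[275 178   5  14  32] [array([592.8,  57.2]), array([593.5,  73. ])]
[281 187  10   4  30] [array([575.8,  75.5]), array([576.9,  90.8])]
[[635.1 112.7]
 [608.4  23.3]
 [515.2  50. ]
 [542.7 141.5]] [575.33396045  81.8685827 ] [np.float64(-106.6), np.float64(164.0), np.float64(73.3), np.float64(-17.3)]
```

Run:
```python
from h import *
c=cam("top"); s=cam("scene")
def tri(a,b):
    def d(k,u): v=k["R"]@np.array([(u[0]-k["cx"])/k["fx"],(u[1]-k["cy"])/k["fy"],1]); return v/np.linalg.norm(v)
    da,db=d(c,a),d(s,b); A=np.array([da,-db]).T; t=np.linalg.lstsq(A,np.array(s["eye"])-c["eye"],rcond=None)[0]
    p,q=np.array(c["eye"])+da*t[0],np.array(s["eye"])+db*t[1]; return ((p+q)/2).round(),np.linalg.norm(p-q).round()
print("lamp centre",tri((65,287),(490,262)))
print("lamp", [ray(c,u,v,z).round() for u,v in((145,285),(65,215),(65,362)) for z in (250,400)])
j=sense()
# offsets in tool axes
T=R.from_rotvec(j["ee_rot"]).as_matrix()
for n,p in(("cap",(427.5,241.5)),("mouth",(574.5,82))):
    print(n,"base azimuth",np.degrees(np.arctan2(p[1],p[0])), "tool offs",(T.T@(np.array([*p,j["tcp_pos"][2]])-j["tcp_pos"])).round(1))
```

```text
lamp centre (array([397., 433., 340.]), np.float64(17.0))
lamp [array([396., 349., 250.]), array([410., 296., 400.]), array([510., 477., 250.]), array([502., 398., 400.]), array([280., 474., 250.]), array([317., 396., 400.])]
cap base azimuth 29.46263836067137 tool offs [-301.4 -262.3   -0. ]
mouth base azimuth 8.123121023678396 tool offs [-498.5 -352.8   -0. ]
```

Run:
```python
from h import *
c=cam("top"); s=cam("scene")
for u,v in((145,285),(65,215),(30,355),(110,340)):
    print((u,v),[(z,ray(c,u,v,z).round()[:2].tolist(),proj(s,ray(c,u,v,z)).round().tolist()) for z in range(200,461,65)])
A=cv2.resize(c["frame"][200:400,0:190],None,fx=2,fy=2); B=cv2.resize(s["frame"][190:340,360:620],None,fx=1.5,fy=1.5)
C=np.zeros((400,780,3),np.uint8); C[:,:380]=A; C[:225,390:780]=B; cv2.imwrite("pics/lamp.png",C[...,::-1])
```

```text
(145, 285) [(200, [391.0, 367.0], [437.0, 278.0]), (265, [397.0, 344.0], [437.0, 238.0]), (330, [404.0, 321.0], [437.0, 193.0]), (395, [410.0, 298.0], [437.0, 142.0]), (460, [416.0, 275.0], [437.0, 85.0])]
(65, 215) [(200, [513.0, 503.0], [378.0, 392.0]), (265, [509.0, 469.0], [381.0, 339.0]), (330, [506.0, 435.0], [383.0, 282.0]), (395, [502.0, 401.0], [385.0, 217.0]), (460, [498.0, 367.0], [388.0, 145.0])]
(30, 355) [(200, [281.0, 559.0], [588.0, 409.0]), (265, [296.0, 520.0], [583.0, 355.0]), (330, [311.0, 482.0], [577.0, 295.0]), (395, [326.0, 443.0], [570.0, 229.0]), (460, [341.0, 404.0], [563.0, 155.0])]
(110, 340) [(200, [302.0, 425.0], [516.0, 307.0]), (265, [315.0, 398.0], [513.0, 264.0]), (330, [328.0, 370.0], [511.0, 215.0]), (395, [342.0, 342.0], [508.0, 161.0]), (460, [355.0, 314.0], [504.0, 100.0])]
```

View pics/lamp.png

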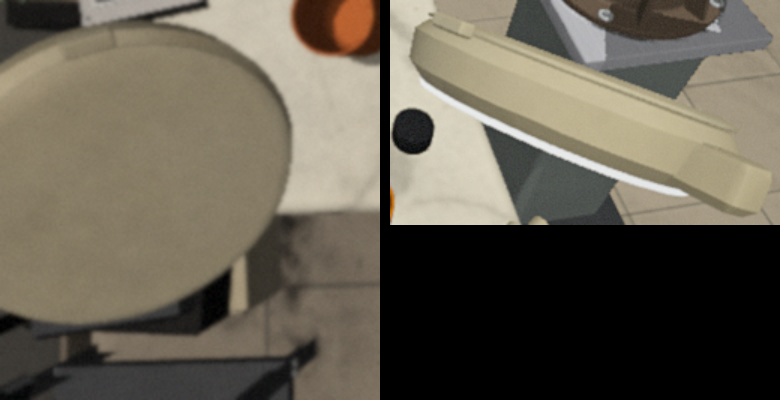

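The crop shows the tilted lamp head: its lowest edge is near top (145,285) → about (397,350,250), and it rises away from the cap. I'll raise the tool first and pre-twist j6 so the full screw turn stays in range.

```bash
python3 -m crank '{"dp":[[0,0,-40],[0,0,-40],[0,0,-40],[0,0,-40],[0,0,-40]],"twist":[[0,0,-0.12],[0,0,-0.12],[0,0,-0.12],[0,0,-0.12],[0,0,-0.12]]}' 1
python3 -m crank '{"dp":[[0,0,-20],[0,0,-20],[0,0,-20],[0,0,0],[0,0,0]],"twist":[[0,0,-0.12],[0,0,-0.12],[0,0,-0.12],[0,0,-0.12],[0,0,-0.12]]}'
cat >> h.py <<'E'
def off(p):
    j=sense(); T=R.from_rotvec(j["ee_rot"]).as_matrix()
    print("t",round(j["t"],2),"joints",np.round(j["joints"],2),"tcp",j["tcp_pos"].round(1),"z",T[:,2].round(4),"F",j["force"].round(1),"M",j["ft_torque"].round(2),"g",round(j["grip_width"],3),round(j["grasp_force"],1))
    for q in p: print(q,"->",(T.T@(np.array(q,float)-j["tcp_pos"])).round(1))
E
python3 -c "
from h import *
off([(190,390,490),(427.5,241.5,490)])"
```

```text
t: 1.02
tcp_pos: [250.4, 599.3, 433.5]
ee_rot: [-0.329, 3.124, 0.0]
force: [0.2, 1.4, -0.8]
grip_width: 1.002
grasp_force: 0.0
t: 1.43
tcp_pos: [250.7, 600.1, 492.9]
ee_rot: [-1.237, 2.886, 0.003]
force: [-0.6, 0.2, -0.4]
grip_width: 1.003
grasp_force: 0.0
t 1.43 joints [ 1.13  0.35  1.18 -0.    1.61 -1.25] tcp [250.7 600.1 492.9] z [ 0.0011  0.0023 -1.    ] F [-0.6  0.2 -0.4] M [-0.01 -0.01 -0.01] g 1.003 0.0
(190, 390, 490) -> [ 194.1 -100.8    2.3]
(427.5, 241.5, 490) -> [ 137.9 -375.3    2.3]
```

```bash
python3 -m crank '{"dp":[[35,-18,0],[35,-18,0],[35,-18,0],[35,-18,0],[35,-18,0]],"twist":[[0,0,0],[0,0,0],[0,0,0],[0,0,0],[0,0,0]]}'
python3 -c "
from h import *
off([(427.5,241.5,490)])"
```

```text
t: 1.85
tcp_pos: [193.2, 409.4, 491.0]
ee_rot: [1.23, -2.891, 0.0]
force: [0.5, 0.4, 0.4]
grip_width: 1.001
grasp_force: 0.0
t 1.85 joints [ 1.06  0.01  1.6  -0.    1.53 -1.31] tcp [193.2 409.4 491. ] z [-0. -0. -1.] F [0.5 0.4 0.4] M [-0.06 -0.07  0.01] g 1.001 0.0
(427.5, 241.5, 490) -> [ -41.5 -285.2    1. ]
```

```bash
python3 -m crank '{"dp":[[-5,-35,0],[-5,-35,0],[-5,-35,0],[-5,-35,0],[-5,-35,0]],"twist":[[0,0,0],[0,0,0],[0,0,0],[0,0,0],[0,0,0]]}'
python3 -m crank '{"dp":[[-5,-35,0],[-5,-35,0],[-5,-35,0],[0,0,0],[0,0,0]],"twist":[[0,0,0],[0,0,0],[0,0,0],[0,0,0],[0,0,0]]}'
python3 -c "
from h import *
off([(427.5,241.5,60)])"
```

```text
t: 2.27
tcp_pos: [338.3, 306.6, 491.7]
ee_rot: [-1.23, 2.89, 0.0]
force: [-0.0, 0.8, 0.4]
grip_width: 1.002
grasp_force: 0.0
t: 2.68
tcp_pos: [424.6, 244.6, 491.0]
ee_rot: [1.225, -2.892, 0.0]
force: [-0.4, 0.7, 0.6]
grip_width: 1.004
grasp_force: 0.0
t 2.68 joints [ 0.46  0.08  1.53 -0.    1.53 -1.91] tcp [424.6 244.6 491. ] z [-5.e-04 -3.e-04 -1.e+00] F [-0.4  0.7  0.6] M [-0.01  0.01  0.  ] g 1.004 0.0
(427.5, 241.5, 60) -> [ -0.   -4.4 431. ]
```

```bash
python3 -m crank '{"dp":[[0,-4,36],[0,0,40],[0,0,40],[0,0,40],[0,0,40]],"twist":[[0,0,0],[0,0,0],[0,0,0],[0,0,0],[0,0,0]]}'
python3 -m crank '{"dp":[[0,0,40],[0,0,40],[0,0,40],[0,0,40],[0,0,20]],"twist":[[0,0,0],[0,0,0],[0,0,0],[0,0,0],[0,0,0]]}'
python3 -m crank '{"dp":[[0,0,30],[0,0,10],[0,0,0],[0,0,0],[0,0,0]],"twist":[[0,0,0],[0,0,0],[0,0,0],[0,0,0],[0,0,0]]}'
python3 - <<'E'
from h import *
off([(427.5,241.5,0)])
c=cam("top"); s=cam("scene")
print(proj(c,sense()["tcp_pos"]),proj(s,sense()["tcp_pos"]))
A=cv2.resize(c["frame"][185:305,190:320],None,fx=3,fy=3); B=cv2.resize(s["frame"][185:305,315:445],None,fx=3,fy=3)
cv2.imwrite("pics/pre.png",np.hstack([A,B])[...,::-1])
E
```

```text
t: 3.1
tcp_pos: [425.2, 243.7, 294.1]
ee_rot: [-1.23, 2.889, 0.0]
force: [1.2, -0.4, 0.1]
grip_width: 0.998
grasp_force: 0.0
t: 3.52
tcp_pos: [423.7, 243.0, 111.9]
ee_rot: [1.229, -2.887, 0.0]
force: [-1.5, -0.6, -0.3]
grip_width: 0.997
grasp_force: 0.0
t: 3.93
tcp_pos: [427.0, 243.8, 76.8]
ee_rot: [-1.229, 2.889, 0.0]
force: [-0.0, -0.1, 0.1]
grip_width: 0.997
grasp_force: 0.0
t 3.93 joints [ 0.46  0.49  2.09  0.    0.55 -1.92] tcp [427.  243.8  76.8] z [ 1.7e-03  9.0e-04 -1.0e+00] F [-0.  -0.1  0.1] M [-0.07 -0.03 -0.04] g 0.997 0.0
(427.5, 241.5, 0) -> [ 1.4 -1.9 76.8]
[230.47131733 258.13661782] [378.9618204  259.39159985]
```

View pics/pre.png

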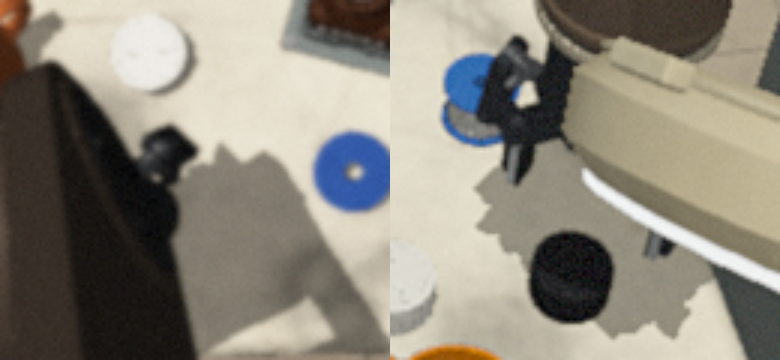

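The view shows the open fingers straddling the black cap, at crop (512,165) and (655,240) around (570,275). Descending and gripping.

```bash
python3 -m crank '{"dp":[[0,-2,20],[0,0,20],[0,0,20],[0,0,10],[0,0,4]],"twist":[[0,0,0],[0,0,0],[0,0,0],[0,0,0],[0,0,0]]}'
python3 -m crank '{"dp":[[0,0,2],[0,0,0],[0,0,0],[0,0,0],[0,0,0]],"twist":[[0,0,0],[0,0,0],[0,0,0],[0,0,0],[0,0,0]]}' - 
python3 -c "
from h import *
off([(427.5,241.5,0)])"
python3 -m crank '{"dp":[[0,0,0],[0,0,0],[0,0,0],[0,0,0],[0,0,0]],"twist":[[0,0,0],[0,0,0],[0,0,0],[0,0,0],[0,0,0]]}' 0.3 40
python3 -m crank '{"dp":[[0,0,0],[0,0,0],[0,0,0],[0,0,0],[0,0,0]],"twist":[[0,0,0],[0,0,0],[0,0,0],[0,0,0],[0,0,0]]}' 0.3 40
python3 -c "
from h import *
off([(427.5,241.5,0)])"
```

```text
t: 4.45
tcp_pos: [427.6, 241.6, 0.8]
ee_rot: [1.229, -2.89, 0.0]
force: [0.2, -0.1, -0.2]
grip_width: 1.004
grasp_force: 0.0
t: 4.87
tcp_pos: [428.2, 241.9, -0.0]
ee_rot: [-1.229, 2.89, 0.0]
force: [0.0, -0.3, -0.4]
grip_width: 0.998
grasp_force: 0.0
t 4.87 joints [ 0.45  0.64  2.12 -0.    0.38 -1.92] tcp [428.2 241.9  -0. ] z [ 1.e-03  5.e-04 -1.e+00] F [ 0.  -0.3 -0.4] M [-0.03 -0.05 -0.02] g 0.998 0.0
(427.5, 241.5, 0) -> [ 0.7  0.2 -0. ]
t: 5.28
tcp_pos: [427.7, 241.8, -0.3]
ee_rot: [-1.229, 2.891, 0.0]
force: [-2.4, 1.4, 12.1]
grip_width: 0.601
grasp_force: 39.4
t: 5.7
tcp_pos: [427.7, 241.8, -0.3]
ee_rot: [-1.229, 2.891, 0.0]
force: [-2.4, 1.2, 12.7]
grip_width: 0.6
grasp_force: 39.4
t 5.7 joints [ 0.45  0.64  2.12  0.    0.38 -1.92] tcp [ 4.277e+02  2.418e+02 -3.000e-01] z [ 1.e-04  2.e-04 -1.e+00] F [-2.4  1.2 12.7] M [ 0.33  0.68 -0.08] g 0.6 39.4
(427.5, 241.5, 0) -> [ 0.4 -0.1 -0.3]
```

```bash
python3 -m crank '{"dp":[[0,0,-5],[0,0,-25],[0,0,-40],[0,0,-40],[0,0,-40]],"twist":[[0,0,0],[0,0,0],[0,0,0],[0,0,0],[0,0,0]]}' 0.3 60
python3 -m crank '{"dp":[[0,0,-20],[0,0,0],[0,0,0],[0,0,0],[0,0,0]],"twist":[[0,0,0],[0,0,0],[0,0,0],[0,0,0],[0,0,0]]}'
python3 -c "
from h import *
off([(574.5,82,170)])"
```

```text
t: 6.12
tcp_pos: [427.0, 241.3, 150.9]
ee_rot: [1.229, -2.89, 0.0]
force: [1.4, 0.3, -0.1]
grip_width: 0.595
grasp_force: 62.8
t: 6.53
tcp_pos: [427.0, 241.3, 168.1]
ee_rot: [1.229, -2.889, 0.0]
force: [0.9, 0.6, -1.0]
grip_width: 0.596
grasp_force: 62.8
t 6.53 joints [ 0.45  0.34  2.02 -0.    0.78 -1.92] tcp [427.  241.3 168.1] z [-0.002 -0.001 -1.   ] F [ 0.9  0.6 -1. ] M [-0.01 -0.06 -0.03] g 0.596 62.8
(574.5, 82, 170) -> [  12.4 -216.8   -2. ]
```

```bash
python3 -m crank '{"dp":[[2,-36,0],[2,-36,0],[2,-36,0],[2,-36,0],[2,-36,0]],"twist":[[0,0,0],[0,0,0],[0,0,0],[0,0,0],[0,0,0]]}'
python3 -m crank '{"dp":[[2,-36,0],[0,0,0],[0,0,0],[0,0,0],[0,0,0]],"twist":[[0,0,0],[0,0,-0.11],[0,0,-0.11],[0,0,-0.11],[0,0,-0.11]]}'
python3 -m crank '{"dp":[[0,0,0],[0,0,0],[0,0,0],[0,0,0],[0,0,0]],"twist":[[0,0,0],[0,0,0],[0,0,0],[0,0,0],[0,0,0]]}'
python3 - <<'E'
from h import *
off([(574.5,82,150)])
c=cam("top"); s=cam("scene")
for k in(c,s): print([proj(k,sense()["tcp_pos"]+[0,0,z]).round(1) for z in(0,30)], proj(k,(574.5,82,128)).round(1))
A=cv2.resize(c["frame"][120:240,250:370],None,fx=3,fy=3); B=cv2.resize(s["frame"][130:250,230:350],None,fx=3.5,fy=3.5)
C=np.zeros((420,780,3),np.uint8); C[:360,:360]=A; C[:,360:]=B
cv2.imwrite("pics/mouth.png",C[...,::-1])
E
```

```text
t: 6.95
tcp_pos: [550.6, 108.1, 167.7]
ee_rot: [1.229, -2.889, -0.001]
force: [0.7, 1.2, -0.9]
grip_width: 0.594
grasp_force: 62.9
t: 7.37
tcp_pos: [574.2, 82.7, 167.4]
ee_rot: [1.835, -2.546, -0.003]
force: [-0.2, -0.2, -0.7]
grip_width: 0.598
grasp_force: 63.0
t: 7.78
tcp_pos: [574.9, 83.3, 169.1]
ee_rot: [1.828, -2.554, -0.0]
force: [0.7, -0.3, -0.7]
grip_width: 0.596
grasp_force: 62.9
t 7.78 joints [ 0.09  0.46  1.82 -0.    0.87 -2.72] tcp [574.9  83.3 169.1] z [-4.e-04 -0.e+00 -1.e+00] F [ 0.7 -0.3 -0.7] M [0.   0.03 0.06] g 0.596 62.9
(574.5, 82, 150) -> [ 1.3 -0.1 19.1]
[array([310.2, 175.1]), array([310.1, 172.9])] [311.  178.1]
[array([285.4, 170.2]), array([284.8, 158.2])] [286.4 185.1]
```

View pics/mouth.png

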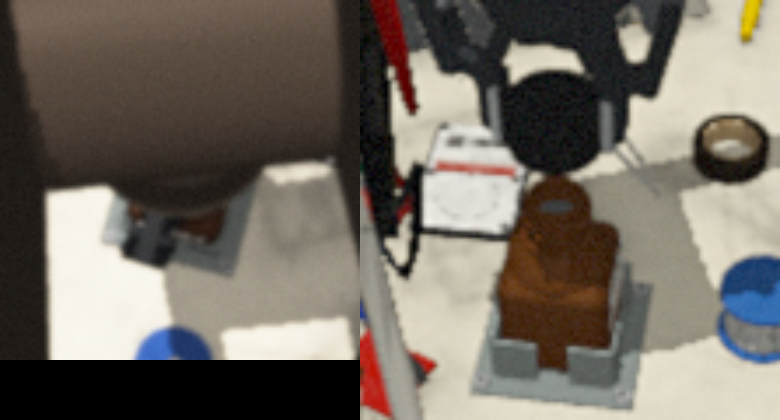

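The scene crop shows the cap held at (554,122), projecting where expected, and the mouth at about (557,200), directly below it. Lowering.

```bash
python3 -m crank '{"dp":[[1.2,0,10],[0,0,10],[0,0,8],[0,0,5],[0,0,2]],"twist":[[0,0,0],[0,0,0],[0,0,0],[0,0,0],[0,0,0]]}'
python3 -m crank '{"dp":[[0,0,2],[0,0,2],[0,0,2],[0,0,2],[0,0,0]],"twist":[[0,0,0],[0,0,0],[0,0,0],[0,0,0],[0,0,0]]}'
python3 -c "
from h import *
off([(574.5,82,115)])"
```

```text
t: 8.3
tcp_pos: [573.9, 82.0, 132.8]
ee_rot: [1.83, -2.552, -0.002]
force: [-0.0, 0.2, -0.9]
grip_width: 0.6
grasp_force: 63.0
t: 8.72
tcp_pos: [574.6, 82.1, 126.1]
ee_rot: [1.831, -2.553, -0.0]
force: [0.8, -1.2, -0.6]
grip_width: 0.595
grasp_force: 63.0
t 8.72 joints [ 0.09  0.51  1.86  0.    0.78 -2.73] tcp [574.6  82.1 126.1] z [-1.e-04  0.e+00 -1.e+00] F [ 0.8 -1.2 -0.6] M [ 0.05 -0.02 -0.01] g 0.595 63.0
(574.5, 82, 115) -> [ 0.1  0.  11.1]
```

```bash
python3 -m crank '{"dp":[[0,0,1],[0,0,1],[0,0,1],[0,0,1],[0,0,0]],"twist":[[0,0,0],[0,0,0],[0,0,0],[0,0,0],[0,0,0]]}'
python3 -m crank '{"dp":[[0,0,1],[0,0,1],[0,0,1],[0,0,0],[0,0,0]],"twist":[[0,0,0],[0,0,0],[0,0,0],[0,0,0],[0,0,0]]}'
python3 -c "
from h import *
off([(574.5,82,115)])"
```

```text
t: 9.13
tcp_pos: [574.5, 82.0, 122.1]
ee_rot: [1.831, -2.553, -0.0]
force: [0.1, 0.2, -0.3]
grip_width: 0.59
grasp_force: 63.0
t: 9.55
tcp_pos: [575.0, 82.0, 119.2]
ee_rot: [-1.83, 2.553, -0.0]
force: [4.2, -1.8, -2.9]
grip_width: 0.599
grasp_force: 62.8
t 9.55 joints [ 0.09  0.52  1.86 -0.    0.76 -2.73] tcp [575.   82.  119.2] z [ 5.e-04 -0.e+00 -1.e+00] F [ 4.2 -1.8 -2.9] M [-0.11 -0.61 -0.02] g 0.599 62.8
(574.5, 82, 115) -> [0.2 0.4 4.2]
```

```bash
python3 -m crank '{"dp":[[0,-0.5,0],[0,-0.5,0],[0,0,0],[0,0,0],[0,0,0]],"twist":[[0,0,0],[0,0,0],[0,0,0],[0,0,0],[0,0,0]]}'
python3 -m crank '{"dp":[[0,0,1],[0,0,1],[0,0,0],[0,0,0],[0,0,0]],"twist":[[0,0,0],[0,0,0],[0,0,0],[0,0,0],[0,0,0]]}'
python3 -c "
from h import *
off([(574.5,82,115)])"
```

```text
t: 9.97
tcp_pos: [575.4, 81.8, 119.3]
ee_rot: [1.831, -2.553, -0.0]
force: [0.6, -0.7, -0.8]
grip_width: 0.597
grasp_force: 63.0
t: 10.38
tcp_pos: [575.6, 81.8, 117.4]
ee_rot: [-1.831, 2.553, -0.0]
force: [-0.2, -0.6, 1.1]
grip_width: 0.595
grasp_force: 63.5
t 10.38 joints [ 0.09  0.52  1.86 -0.    0.76 -2.73] tcp [575.6  81.8 117.4] z [ 1.e-04 -0.e+00 -1.e+00] F [-0.2 -0.6  1.1] M [ 0.04 -0.08  0.  ] g 0.595 63.5
(574.5, 82, 115) -> [0.1 1.1 2.4]
```

```bash
python3 -m crank '{"dp":[[0,0,1],[0,0,1],[0,0,0],[0,0,0],[0,0,0]],"twist":[[0,0,0],[0,0,0],[0,0,0],[0,0,0],[0,0,0]]}'
python3 -m crank '{"dp":[[0,0,1],[0,0,1],[0,0,0],[0,0,0],[0,0,0]],"twist":[[0,0,0],[0,0,0],[0,0,0],[0,0,0],[0,0,0]]}'
```

```text
t: 10.8
tcp_pos: [575.7, 81.7, 115.4]
ee_rot: [-1.831, 2.553, -0.0]
force: [-1.1, -2.2, 6.1]
grip_width: 0.594
grasp_force: 63.9
t: 11.22
tcp_pos: [575.5, 81.8, 113.1]
ee_rot: [1.831, -2.553, -0.0]
force: [0.4, 0.4, -1.1]
grip_width: 0.592
grasp_force: 65.0
```

```bash
python3 -m crank '{"dp":[[0,0,1],[0,0,1],[0,0,0],[0,0,0],[0,0,0]],"twist":[[0,0,0],[0,0,0],[0,0,0],[0,0,0],[0,0,0]]}'
python3 -m crank '{"dp":[[0,0,1],[0,0,0],[0,0,0],[0,0,0],[0,0,0]],"twist":[[0,0,0],[0,0,0],[0,0,0],[0,0,0],[0,0,0]]}'
```

```text
t: 11.63
tcp_pos: [575.7, 81.8, 111.4]
ee_rot: [-1.831, 2.553, -0.0]
force: [-1.1, -0.2, 5.0]
grip_width: 0.595
grasp_force: 65.7
t: 12.05
tcp_pos: [575.7, 81.7, 110.6]
ee_rot: [-1.831, 2.553, -0.0]
force: [-0.2, -0.7, 7.1]
grip_width: 0.597
grasp_force: 66.0
```

```bash
python3 -m crank '{"dp":[[0,0,1],[0,0,0],[0,0,0],[0,0,0],[0,0,0]],"twist":[[0,0,0],[0,0,0],[0,0,0],[0,0,0],[0,0,0]]}'
python3 -m crank '{"dp":[[0,0,0.8],[0,0,0],[0,0,0],[0,0,0],[0,0,0]],"twist":[[0,0,0],[0,0,0],[0,0,0],[0,0,0],[0,0,0]]}'
```

```text
t: 12.47
tcp_pos: [575.7, 81.7, 109.8]
ee_rot: [-1.831, 2.553, -0.0]
force: [-2.2, -0.9, 11.8]
grip_width: 0.599
grasp_force: 66.6
t: 12.88
tcp_pos: [575.9, 81.8, 108.8]
ee_rot: [-1.83, 2.553, -0.0]
force: [0.2, 0.3, 7.7]
grip_width: 0.594
grasp_force: 65.9
```

```bash
cat > chk.py <<'E'
import sys
from rig import sense
import numpy as np
j=sense(); F=j["force"]; M=j["ft_torque"][2]; t6=j["tau"][5]
print(f't {j["t"]:.2f} z {j["tcp_pos"][2]:.1f} F {F.round(1)} Mz {M:.3f} t6 {t6:.3f} j6 {j["joints"][5]:.3f} g {j["grasp_force"]:.0f}')
lo,hi,tm=map(float,sys.argv[1:4])
sys.exit(not(lo<F[2]<hi and abs(M)<tm and abs(t6)<tm))
E
python3 chk.py 0 20 1
Z='x'; python3 -m crank '{"dp":[[0,0,0.3],[0,0,0],[0,0,0],[0,0,0],[0,0,0]],"twist":[[0,0,0.025],[0,0,0.025],[0,0,0.025],[0,0,0],[0,0,0]]}' >/dev/null; python3 chk.py 0 20 1
python3 -m crank '{"dp":[[0,0,0.3],[0,0,0],[0,0,0],[0,0,0],[0,0,0]],"twist":[[0,0,0.025],[0,0,0.025],[0,0,0.025],[0,0,0],[0,0,0]]}' >/dev/null; python3 chk.py 0 20 1
```

```text
t 12.88 z 108.8 F [0.2 0.3 7.7] Mz -0.027 t6 -0.068 j6 -2.726 g 66
t 13.30 z 108.6 F [0.3 0.5 8.7] Mz -0.032 t6 0.220 j6 -2.651 g 66
t 13.72 z 108.4 F [-0.6 -0.   9.1] Mz -0.004 t6 0.220 j6 -2.576 g 66
```

```bash
sed -i 's/abs(t6)<tm/t6-0.22<tm/' chk.py
python3 -m crank '{"dp":[[0,0,0.6],[0,0,0],[0,0,0],[0,0,0],[0,0,0]],"twist":[[0,0,0.025],[0,0,0.025],[0,0,0.025],[0,0,0],[0,0,0]]}' >/dev/null; python3 chk.py 6 14 0.13 &&
python3 -m crank '{"dp":[[0,0,0.4],[0,0,0],[0,0,0],[0,0,0],[0,0,0]],"twist":[[0,0,0.025],[0,0,0.025],[0,0,0.025],[0,0,0],[0,0,0]]}' >/dev/null; python3 chk.py 6 14 0.13 &&
python3 -m crank '{"dp":[[0,0,0.2],[0,0,0],[0,0,0],[0,0,0],[0,0,0]],"twist":[[0,0,0.025],[0,0,0.025],[0,0,0.025],[0,0,0],[0,0,0]]}' >/dev/null; python3 chk.py 6 14 0.13
```

```text
t 14.13 z 108.0 F [-2.2 -0.5 12.3] Mz -0.003 t6 0.220 j6 -2.501 g 67
t 14.55 z 107.8 F [-2.7 -0.6 16.9] Mz -0.000 t6 0.221 j6 -2.426 g 67
t 14.55 z 107.8 F [-2.7 -0.6 16.9] Mz -0.000 t6 0.221 j6 -2.426 g 67
```

```bash
python3 -m crank '{"dp":[[0,0,-0.3],[0,0,0],[0,0,0],[0,0,0],[0,0,0]],"twist":[[0,0,0.025],[0,0,0.025],[0,0,0.025],[0,0,0],[0,0,0]]}' >/dev/null && python3 chk.py 7 14.5 0.13 &&
python3 -m crank '{"dp":[[0,0,0],[0,0,0],[0,0,0],[0,0,0],[0,0,0]],"twist":[[0,0,0.025],[0,0,0.025],[0,0,0.025],[0,0,0],[0,0,0]]}' >/dev/null && python3 chk.py 7 14.5 0.13 &&
python3 -m crank '{"dp":[[0,0,0],[0,0,0],[0,0,0],[0,0,0],[0,0,0]],"twist":[[0,0,0.025],[0,0,0.025],[0,0,0.025],[0,0,0],[0,0,0]]}' >/dev/null && python3 chk.py 7 14.5 0.13 &&
python3 -m crank '{"dp":[[0,0,0],[0,0,0],[0,0,0],[0,0,0],[0,0,0]],"twist":[[0,0,0.025],[0,0,0.025],[0,0,0.025],[0,0,0],[0,0,0]]}' >/dev/null && python3 chk.py 7 14.5 0.13
```

```text
t 14.97 z 107.9 F [-1.7  0.1 13.2] Mz -0.043 t6 0.220 j6 -2.351 g 67
t 15.38 z 107.9 F [-1.7  0.1 13.8] Mz 0.006 t6 0.220 j6 -2.276 g 67
t 15.80 z 107.9 F [-2.1  0.7 14.3] Mz 0.020 t6 0.220 j6 -2.201 g 67
t 16.22 z 107.9 F [-2.2  0.3 14.4] Mz -0.029 t6 0.231 j6 -2.126 g 67
```

```bash
python3 -m crank '{"dp":[[0,0,-0.1],[0,0,0],[0,0,0],[0,0,0],[0,0,0]],"twist":[[0,0,0.025],[0,0,0.025],[0,0,0.025],[0,0,0],[0,0,0]]}' >/dev/null && python3 chk.py 8.5 15 0.13 &&
python3 -m crank '{"dp":[[0,0,0],[0,0,0],[0,0,0],[0,0,0],[0,0,0]],"twist":[[0,0,0.025],[0,0,0.025],[0,0,0.025],[0,0,0],[0,0,0]]}' >/dev/null && python3 chk.py 8.5 15 0.13 &&
python3 -m crank '{"dp":[[0,0,0],[0,0,0],[0,0,0],[0,0,0],[0,0,0]],"twist":[[0,0,0.025],[0,0,0.025],[0,0,0.025],[0,0,0],[0,0,0]]}' >/dev/null && python3 chk.py 8.5 15 0.13 &&
python3 -m crank '{"dp":[[0,0,0],[0,0,0],[0,0,0],[0,0,0],[0,0,0]],"twist":[[0,0,0.025],[0,0,0.025],[0,0,0.025],[0,0,0],[0,0,0]]}' >/dev/null && python3 chk.py 8.5 15 0.13
```

```text
t 16.63 z 107.8 F [-1.8  0.6 11. ] Mz 0.063 t6 0.269 j6 -2.051 g 66
t 17.05 z 107.7 F [-1.6 -1.1 10.1] Mz 0.035 t6 0.260 j6 -1.976 g 66
t 17.47 z 107.7 F [-0.5 -0.7  9.1] Mz 0.088 t6 0.269 j6 -1.901 g 66
t 17.88 z 107.6 F [-0.9 -0.4  7.9] Mz 0.060 t6 0.260 j6 -1.826 g 66
```

```bash
python3 -m crank '{"dp":[[0,0,0.6],[0,0,0],[0,0,0],[0,0,0],[0,0,0]],"twist":[[0,0,0.025],[0,0,0.025],[0,0,0.025],[0,0,0],[0,0,0]]}' >/dev/null && python3 chk.py 8.5 15 0.13 &&
python3 -m crank '{"dp":[[0,0,0.25],[0,0,0],[0,0,0],[0,0,0],[0,0,0]],"twist":[[0,0,0.025],[0,0,0.025],[0,0,0.025],[0,0,0],[0,0,0]]}' >/dev/null && python3 chk.py 8.5 15 0.13 &&
python3 -m crank '{"dp":[[0,0,0.25],[0,0,0],[0,0,0],[0,0,0],[0,0,0]],"twist":[[0,0,0.025],[0,0,0.025],[0,0,0.025],[0,0,0],[0,0,0]]}' >/dev/null && python3 chk.py 8.5 15 0.13 &&
python3 -m crank '{"dp":[[0,0,0.25],[0,0,0],[0,0,0],[0,0,0],[0,0,0]],"twist":[[0,0,0.025],[0,0,0.025],[0,0,0.025],[0,0,0],[0,0,0]]}' >/dev/null && python3 chk.py 8.5 15 0.13
```

```text
t 18.30 z 107.2 F [-2.1  0.  11.5] Mz 0.026 t6 0.259 j6 -1.751 g 66
t 18.72 z 107.1 F [-1.2 -1.1 12.5] Mz 0.081 t6 0.283 j6 -1.676 g 66
t 19.13 z 106.9 F [-1.   0.5 14.1] Mz 0.064 t6 0.294 j6 -1.601 g 67
t 19.55 z 106.7 F [-1.3  0.2 14.1] Mz 0.138 t6 0.302 j6 -1.526 g 67
```

```bash
sed -i 's/abs(M)<tm/M<tm+0.07/' chk.py
python3 -m crank '{"dp":[[0,0,0],[0,0,0],[0,0,0],[0,0,0],[0,0,0]],"twist":[[0,0,0.02],[0,0,0.02],[0,0,0.02],[0,0,0],[0,0,0]]}' >/dev/null && python3 chk.py 8.5 15 0.12 &&
python3 -m crank '{"dp":[[0,0,0.15],[0,0,0],[0,0,0],[0,0,0],[0,0,0]],"twist":[[0,0,0.02],[0,0,0.02],[0,0,0.02],[0,0,0],[0,0,0]]}' >/dev/null && python3 chk.py 8.5 15 0.12 &&
python3 -m crank '{"dp":[[0,0,0.15],[0,0,0],[0,0,0],[0,0,0],[0,0,0]],"twist":[[0,0,0.02],[0,0,0.02],[0,0,0.02],[0,0,0],[0,0,0]]}' >/dev/null && python3 chk.py 8.5 15 0.12 &&
python3 -m crank '{"dp":[[0,0,0.15],[0,0,0],[0,0,0],[0,0,0],[0,0,0]],"twist":[[0,0,0.02],[0,0,0.02],[0,0,0.02],[0,0,0],[0,0,0]]}' >/dev/null && python3 chk.py 8.5 15 0.12
```

```text
t 19.97 z 106.7 F [ 0.2  1.6 11.9] Mz 0.034 t6 0.259 j6 -1.466 g 67
t 20.38 z 106.6 F [-1.2  0.8 14.2] Mz 0.081 t6 0.265 j6 -1.406 g 67
t 20.80 z 106.5 F [-1.3 -0.2 13. ] Mz 0.093 t6 0.268 j6 -1.346 g 67
t 21.22 z 106.4 F [-0.3  1.2 15.1] Mz 0.055 t6 0.274 j6 -1.286 g 67
```

```bash
python3 -m crank '{"dp":[[0,0,0],[0,0,0],[0,0,0],[0,0,0],[0,0,0]],"twist":[[0,0,0.02],[0,0,0.02],[0,0,0.02],[0,0,0],[0,0,0]]}' >/dev/null && python3 chk.py 8.5 15 0.12 &&
python3 -m crank '{"dp":[[0,0,0.1],[0,0,0],[0,0,0],[0,0,0],[0,0,0]],"twist":[[0,0,0.02],[0,0,0.02],[0,0,0.02],[0,0,0],[0,0,0]]}' >/dev/null && python3 chk.py 8.5 15 0.12 &&
python3 -m crank '{"dp":[[0,0,0.1],[0,0,0],[0,0,0],[0,0,0],[0,0,0]],"twist":[[0,0,0.02],[0,0,0.02],[0,0,0.02],[0,0,0],[0,0,0]]}' >/dev/null && python3 chk.py 8.5 15 0.12 &&
python3 -m crank '{"dp":[[0,0,0.1],[0,0,0],[0,0,0],[0,0,0],[0,0,0]],"twist":[[0,0,0.02],[0,0,0.02],[0,0,0.02],[0,0,0],[0,0,0]]}' >/dev/null && python3 chk.py 8.5 15 0.12 &&
python3 -m crank '{"dp":[[0,0,0.15],[0,0,0],[0,0,0],[0,0,0],[0,0,0]],"twist":[[0,0,0.02],[0,0,0.02],[0,0,0.02],[0,0,0],[0,0,0]]}' >/dev/null && python3 chk.py 8.5 15 0.12 &&
python3 -m crank '{"dp":[[0,0,0.15],[0,0,0],[0,0,0],[0,0,0],[0,0,0]],"twist":[[0,0,0.02],[0,0,0.02],[0,0,0.02],[0,0,0],[0,0,0]]}' >/dev/null && python3 chk.py 8.5 15 0.12
```

```text
t 21.63 z 106.4 F [ 0.2 -0.1 14.4] Mz 0.135 t6 0.272 j6 -1.226 g 67
t 22.05 z 106.3 F [-0.6  1.2 16. ] Mz 0.139 t6 0.275 j6 -1.166 g 67
```

```bash
python3 -m crank '{"dp":[[0,0,-0.15],[0,0,0],[0,0,0],[0,0,0],[0,0,0]],"twist":[[0,0,0.02],[0,0,0.02],[0,0,0.02],[0,0,0],[0,0,0]]}' >/dev/null && python3 chk.py 8.5 15.5 0.12 &&
python3 -m crank '{"dp":[[0,0,0],[0,0,0],[0,0,0],[0,0,0],[0,0,0]],"twist":[[0,0,0.02],[0,0,0.02],[0,0,0.02],[0,0,0],[0,0,0]]}' >/dev/null && python3 chk.py 8.5 15.5 0.12 &&
python3 -m crank '{"dp":[[0,0,0],[0,0,0],[0,0,0],[0,0,0],[0,0,0]],"twist":[[0,0,0.02],[0,0,0.02],[0,0,0.02],[0,0,0],[0,0,0]]}' >/dev/null && python3 chk.py 8.5 15.5 0.12 &&
python3 -m crank '{"dp":[[0,0,0],[0,0,0],[0,0,0],[0,0,0],[0,0,0]],"twist":[[0,0,0.02],[0,0,0.02],[0,0,0.02],[0,0,0],[0,0,0]]}' >/dev/null && python3 chk.py 8.5 15.5 0.12
```

```text
t 22.47 z 106.4 F [-1.1  0.3 13.2] Mz 0.057 t6 0.267 j6 -1.106 g 67
t 22.88 z 106.4 F [-0.1  0.6 15.1] Mz 0.109 t6 0.273 j6 -1.046 g 67
t 23.30 z 106.4 F [-1.2  1.1 13.5] Mz 0.201 t6 0.423 j6 -0.986 g 67
```

Torque is climbing steeply, so the stop has been reached. One small step more.

```bash
python3 -m crank '{"dp":[[0,0,0],[0,0,0],[0,0,0],[0,0,0],[0,0,0]],"twist":[[0,0,0.015],[0,0,0],[0,0,0],[0,0,0],[0,0,0]]}' >/dev/null && python3 chk.py 8.5 15.5 0.12
```

```text
t 23.72 z 106.4 F [-1.4  1.1 14.5] Mz 0.306 t6 0.307 j6 -0.971 g 67
```

```bash
python3 -m crank '{"dp":[[0,0,-0.2],[0,0,0],[0,0,0],[0,0,0],[0,0,0]],"twist":[[0,0,0],[0,0,0],[0,0,0],[0,0,0],[0,0,0]]}' 1 
python3 -m crank '{"dp":[[0,0,0],[0,0,0],[0,0,0],[0,0,0],[0,0,0]],"twist":[[0,0,0],[0,0,0],[0,0,0],[0,0,0],[0,0,0]]}'
python3 -m crank '{"dp":[[0,0,-5],[0,0,-15],[0,0,-30],[0,0,-30],[0,0,-30]],"twist":[[0,0,0],[0,0,0],[0,0,0],[0,0,0],[0,0,0]]}' 1 
python3 -m crank '{"dp":[[0,0,-30],[0,0,-30],[0,0,-10],[0,0,0],[0,0,0]],"twist":[[0,0,0],[0,0,0],[0,0,0],[0,0,0],[0,0,0]]}' 1
python3 - <<'E'
from h import *
off([]); s=cam("scene")
print([proj(s,(575.3,82,z)).round(1) for z in(111,141)], proj(s,(575.3,82,130)))
cv2.imwrite("pics/done.png",cv2.resize(s["frame"][130:250,230:350],None,fx=5,fy=5)[...,::-1])
E
```

```text
t: 24.13
tcp_pos: [575.4, 81.7, 105.5]
ee_rot: [-0.794, -3.039, 0.0]
force: [-0.5, -0.2, 0.4]
grip_width: 0.999
grasp_force: 0.0
t: 24.55
tcp_pos: [575.6, 81.8, 105.7]
ee_rot: [-0.794, -3.04, 0.0]
force: [-0.0, 0.1, 0.3]
grip_width: 1.001
grasp_force: 0.0
t: 24.97
tcp_pos: [575.2, 81.7, 217.2]
ee_rot: [-0.793, -3.039, 0.0]
force: [0.7, 0.4, -0.3]
grip_width: 1.0
grasp_force: 0.0
t: 25.38
tcp_pos: [575.6, 81.7, 286.0]
ee_rot: [0.793, 3.039, 0.0]
force: [0.3, -0.5, -0.6]
grip_width: 0.998
grasp_force: 0.0
t 25.38 joints [ 0.09  0.33  1.69 -0.    1.12 -0.97] tcp [575.6  81.7 286. ] z [ 9.e-04  1.e-04 -1.e+00] F [ 0.3 -0.5 -0.6] M [-0.08 -0.03  0.03] g 0.998 0.0
[array([286.3, 191.2]), array([285.8, 180.4])] [285.97100386 184.43174023]
```

View pics/done.png

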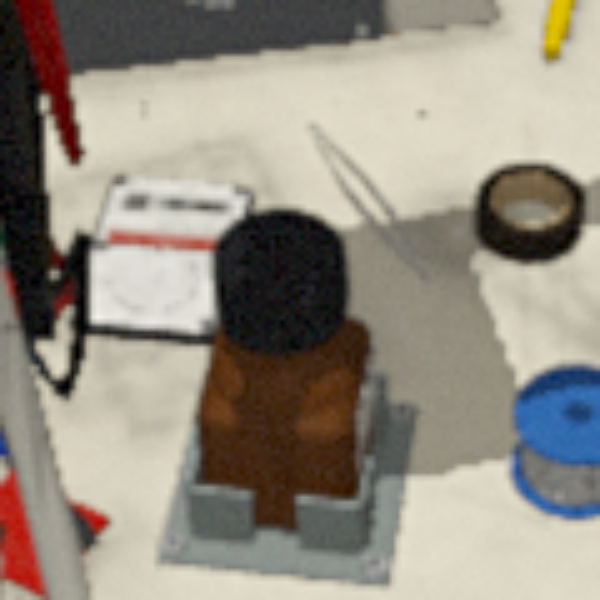

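The crop shows the black cap upright on the neck at (281,282), where a fully home cap should project. The spool and tape are undisturbed and the gripper is clear. Handing in.

```bash
python3 -c "
from rig import finish_job
print(finish_job())"
```

```text
the job is handed in; nothing more can be done
None
```

The black cap is on the bottle, turned clockwise to its stop (final torque reading about 0.3 N m, pressed at about 14 N), and let go; the job was handed in about 25 s into the 67 s limit, with no verdict returned.

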